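Zero the dial balance and hang the tubs of washers on it

ROBOT

A 6-joint arm with a two-finger parallel gripper is mounted at the origin on the work surface. World frame = base frame: x ahead of the robot, y to its left, z up, the work surface at z = 0. Lengths are in m, angles in degrees, forces in N, time in s.
With the tool pointing down it reaches from about 0.35 to 0.875 m from the base axis. Payload 4.2 kg.
Tool frame: the origin (TCP) lies between the finger pads, 19 mm behind the fingertips; this is the grasp point; z points along the fingers, y is the line along which they close (so a half turn about z gives the same grasp; the last joint's range is limited). The gripper opens to 87 mm and grips with 3 to 60 N. Pads are 19 mm wide; open, the fingers measure 117 mm over their backs; the gripper's body (75 mm by 190 mm) begins 51 mm behind the grasp point.
Start: joints at [86.265, 22.042, 0.453, 0, -68.411, -14.817], TCP at [0.199, 0.593, 0.241] pointing down, gripper open.
Joint ranges: [-179.83, 179.83], [-69.29, 118.12], [-61.27, 80.66], [-181.25, 117.63], [-171.15, -9.14], [-177.46, 177.46]. Speed limits (degrees/s): [159.86, 159.86, 180, 180, 180, 180].

INTERFACE

Orientations are given as a 3x3 rotation matrix whose columns are the frame's x, y, z axes.
In Python, from station import sense, capture, finish_job, silhouettes, landmark_of gives the robot as it stands.
- The arm moves only by the tool step_arm, never from a script. Its arguments are lists of equal length, an entry for each row: "linear": the shift along the tool's x, y, z in mm, a list of three; "delta_rot": the turn, a rotation vector about the tool's x, y, z in rad, a list of three; "grip": the finger opening in mm, from 0 to 87. A call has 1 to 10 rows; each row shifts and turns the commanded pose from where the row before left it, along the tool's axes as they then stand; what a row does not reach is not made up. A row lasts 1/8 s, in which the tool goes at most 62.5 mm and 10.7 degrees, less where a joint would pass 70% of its speed; a pose out of reach is approached as far as the arm can. A call with a gripper value outside its range is refused whole. The fingers move at their own pace and stop on an object; the grip force is fixed at half the most. Time passes only in rows, so rows that do not move let the fingers close. It gives the time, the measured TCP pose, the force, the opening and the grip force at its end, in the units of the state.
- sense(): the state, without advancing time (a new reading comes with each control period).
- capture(name): name is "side" or "top" or "wrist"; returns a dict with "img" (420x560x3 uint8, red, green, blue), "fx", "fy", "cx", "cy" (pixels), "world_to_cam" (4x4, takes a point from world to camera coordinates); the wrist camera has in their place "mount" (4x4, takes a point from camera to tool coordinates, whose origin is the TCP and whose axes are the flange's). Camera axes: x right, y up, looking along -z (the intrinsics and any distortion apply to the point x, -y, -z); pixel columns grow to the right and rows downward; lengths in m; the calibration is good to about 2 mm. A picture is of the moment at which its call begins: read the wrist's pose just before it. There is no depth.
- finish_job(): hands the job in; it is judged then, once.
Trained networks look in the newest picture that a camera, given by its name, has taken for a name from the list of things; names that differ only in an ending like _2 or _b are one class to them, and where a whole thing is asked for, a point or a joint stands for the part that bears it (a point fixed in the world has none). Each returns a list of dicts, best first, with "score" (0 to 1); they miss things now and then, are a little off and sometimes report something else, mostly with a low value. They report only what shows in the picture. A call takes as long as a camera call. They do not tell look-alikes from the thing itself.
- silhouettes(camera, label): "mask" (420x560 bool, what is visible of it) and "point" ([column, row] in pixels, amid what is visible of it).
- landmark_of(camera, label): "point" ([column, row] in pixels: a listed point, or the origin of a listed thing).
The state is a dict: "time_s": time; "joints": joint angles; "joint_velocities": joint speeds; "effort": joint torques, N m; "tcp_pos": TCP position; "ee_rot": TCP orientation; "wrist_force": force on the tool from outside, world axes, zero at the start; "moment": the same for the moment, N m; "gripper_width": opening from 0.0 (shut) to 1.0 (fully open); "gripper_force": force on a finger pad.
Only numpy, scipy, OpenCV 4.12 (cv2) and the standard library are available. Lean on these libraries where they do the work, as an engineer would, in place of code of your own. Each camera call takes 0.05 s, during which the arm holds its last target. There are 200 camera calls.

TASK

Get the dial balance ready and weigh the washers: first lift the brass check weight off the balance's pan and stand it upright in the white dish; then, with nothing on the balance, turn the dial's bezel until its zero mark stands at the needle and let go. After that hang every handled tub by its handle on the twin-prong hooks, one tub to a hook, behind the upturned tips, and leave the bezel at zero and the other tools where they lie.

Things in the scene. Friction and masses are not known exactly. Their poses are not given: they have to be found in the camera images.
- scale: Fixed dial balance; origin on the bench midway below the hook row, hook tips on its -x side towards the robot. Steel rail along y, 60 mm behind the origin, 220 mm up, with four hooks and, at its (-20, -270) mm, a flat 64 mm pan, top 220 mm up. At its +y end a grey dial tower 110 x 100 mm, 158 mm high. Posts 205 mm high under the rail at y = -225 and 225 mm.
- beam (a joint): sag of rail, hooks and pan in m: 0 with nothing hung (stop), about 0.0028 per 0.2 kg, spring 700 N/m, at most 0.015. It drives the needle of the dial clockwise.
- bezel (a joint): angle of the round dial bezel in rad, anticlockwise from above positive. At 0 its white zero block stands at the needle of the EMPTY balance, which points along the scale's -x. Starts at 0.8 to 2.4; range -2.9 to 2.9, friction 0.04 N m, stays where left.
- bezel_grip (a point): on the bezel's vertical axis, 5 mm under its top, 182 mm above the bench, 24 mm above the tower top: a good height for the TCP. The bezel is a black disc 62 mm across, 26 mm high, with a white face, division marks, a broad zero mark and a white block on the rim at zero. The needle is thin and look-only.
- weight: brass check weight standing on the pan at the start, 0.2 kg (varies): cylinder 32 mm across and 36 mm high, neck, and a knob 20 mm across from 44 to 54 mm. Origin at the centre of its underside, z up.
- dish: white ceramic dish, loose, origin under its centre; 92 mm across at the foot, 104 mm at the rim, 22 mm high, wall 4 mm, flat floor 5 mm above the bench.
- hook1 (a point): rightmost (-y, at y = -165 mm) hook: two level prongs 8 mm thick, 42 mm clear between, along the scale's x. The point is midway between them where the axis of a hung bar rests: 8.5 mm above the prong axes, 228.5 mm above the bench when empty. Upturned tips 22 mm in front (-x) of it, tops 9.5 mm above it; rail 60 mm behind. Axes as the scale's; moves with the beam.
- hook2 (a point): second (y = -55 mm) hook: two level prongs 8 mm thick, 42 mm clear between, along the scale's x. The point is midway between them where the axis of a hung bar rests: 8.5 mm above the prong axes, 228.5 mm above the bench when empty. Upturned tips 22 mm in front (-x) of it, tops 9.5 mm above it; rail 60 mm behind. Axes as the scale's; moves with the beam.
- hook3 (a point): third (y = 55 mm) hook: two level prongs 8 mm thick, 42 mm clear between, along the scale's x. The point is midway between them where the axis of a hung bar rests: 8.5 mm above the prong axes, 228.5 mm above the bench when empty. Upturned tips 22 mm in front (-x) of it, tops 9.5 mm above it; rail 60 mm behind. Axes as the scale's; moves with the beam.
- hook4 (a point): leftmost (y = 165 mm) hook: two level prongs 8 mm thick, 42 mm clear between, along the scale's x. The point is midway between them where the axis of a hung bar rests: 8.5 mm above the prong axes, 228.5 mm above the bench when empty. Upturned tips 22 mm in front (-x) of it, tops 9.5 mm above it; rail 60 mm behind. Axes as the scale's; moves with the beam.
- tub1: grey tub of washers, 72 mm across, 60 mm high, about 0.2 kg (varies), with a stiff upright handle of 9 mm round bar in its y-z plane: uprights 45 mm either side, level top bar along y with its axis 115 mm above the underside. Origin at the centre of the underside. May be absent.
- tub1_bar (a point): middle of the top handle bar of tub1 (axes as the tub's)
- tub2: grey tub of washers, 72 mm across, 60 mm high, about 0.2 kg (varies), with a stiff upright handle of 9 mm round bar in its y-z plane: uprights 45 mm either side, level top bar along y with its axis 115 mm above the underside. Origin at the centre of the underside. May be absent.
- tub2_bar (a point): middle of the top handle bar of tub2 (axes as the tub's)
- tub3: grey tub of washers, 72 mm across, 60 mm high, about 0.2 kg (varies), with a stiff upright handle of 9 mm round bar in its y-z plane: uprights 45 mm either side, level top bar along y with its axis 115 mm above the underside. Origin at the centre of the underside. May be absent.
- tub3_bar (a point): middle of the top handle bar of tub3 (axes as the tub's)
- tub4: grey tub of washers, 72 mm across, 60 mm high, about 0.2 kg (varies), with a stiff upright handle of 9 mm round bar in its y-z plane: uprights 45 mm either side, level top bar along y with its axis 115 mm above the underside. Origin at the centre of the underside. May be absent.
- tub4_bar (a point): middle of the top handle bar of tub4 (axes as the tub's)
- screwdriver: bystander: stubby red screwdriver, 90 mm long, 32 mm thick, lying. To be left where it is.
- ratchet: bystander: black ratchet handle, 175 mm long, 26 mm high, lying. To be left where it is.
- nail_set: bystander: steel nail set, a square 11 mm rod 110 mm long, lying. To be left where it is.
- fuse_box: bystander: grey fuse box with a white clip lid, 92 x 132 x 46 mm. To be left where it is.
- oil_tin: bystander: bare metal can, 54 mm across, 120 mm tall. To be left where it is.
- block: bystander: wooden offcut 90 x 50 x 32 mm. To be left where it is.
Mind the look-alikes: they are no part of the job. Leave any red look-alike of the tub2 alone.

How it is judged:
By the outcome, as a careful person would: the job done as asked, in the order asked, and still so for the second after the job is handed in, with the robot touching nothing.
Of tub1, tub2, tub3, tub4 only 3 to 4 are there at a start; the rules pass over those that are not, and their reading is None.
At some moment in a run one of tub1, tub2, tub3, tub4, dish may be knocked a few centimetres aside while the robot is not near it.
It also fails if it takes over 208 s, if anything falls off the work surface, if the arm or the gripper's body presses on something with over 40 N, if the wrist force passes 120 N, or if a joint passes its speed limit or range.

## Working session

There is one attempt and no reset: what is moved stays moved. The work goes in short steps, Python scripts to look and compute and a tool call to move; the robot and the scene stay as the last step left them, time stands still between calls to the robot, and variables do not carry over. Pictures are saved under pics/ and viewed, at most 14 in all, crops included, and the job is handed in when it is done.

Besides the shell and the picture viewer there is one more tool, called after "Call:" by a JSON object that holds its "op" and its "data". step_arm: Moves the arm, as the interface text tells. Its arguments: {"type":"object","properties":{"linear":{"type":"array"},"delta_rot":{"type":"array"},"grip":{"type":"array"}},"required":["linear","delta_rot","grip"]}

```bash
ls; mkdir -p pics; cat > h.py <<'E'
import numpy as np, cv2, sys
from station import sense, capture, finish_job, silhouettes, landmark_of
def cap(n):
    s=sense(); c=capture(n)
    if n=='wrist':
        T=np.eye(4);T[:3,:3]=np.array(s['ee_rot']);T[:3,3]=s['tcp_pos']
        c['c2w']=T@np.array(c['mount'])
    else: c['c2w']=np.linalg.inv(np.array(c['world_to_cam']))
    return c
def atz(c,p,z):
    d=np.array([(p[0]-c['cx'])/c['fx'],-(p[1]-c['cy'])/c['fy'],-1.])
    d=c['c2w'][:3,:3]@d;o=c['c2w'][:3,3]
    return o+d*(z-o[2])/d[2]
def proj(c,P):
    q=np.linalg.inv(c['c2w'])@np.r_[P,1];return np.array([c['cx']+c['fx']*q[0]/-q[2],c['cy']-c['fy']*q[1]/-q[2]])
def save(c,n): cv2.imwrite('pics/'+n+'.png',cv2.cvtColor(c['img'],cv2.COLOR_RGB2BGR))
E
python3 - <<'E'
from h import *
s=sense();print(s)
for n in ['top','side']:
    c=cap(n);save(c,n+'0');print(n,c['c2w'].round(3).tolist(),[k for k in c if k not in('img',)],c['fx'],c['cx'],c['cy'])
    for l,z in [('scale',0),('hook1',.2285),('hook2',.2285),('hook3',.2285),('hook4',.2285),('bezel_grip',.182),('weight',.22),('dish',0),('tub1',0),('tub1_bar',.115)]:
        for r in landmark_of(n,l)[:6]: print(l,round(r['score'],2),np.round(r['point'],1),atz(c,r['point'],z).round(3)[:2])
E
```

```text
pics
{'time_s': 0.0, 'joints': array([ 8.62623748e+01,  2.20926690e+01,  3.79197086e-01, -2.91081582e-02,
       -6.84104632e+01, -1.48159160e+01]), 'joint_velocities': array([ 0.06683289,  0.01484695,  0.03705204, -0.01838457, -0.03068877,
       -0.01493848]), 'effort': array([ 9.58871933e-04, -3.90664852e+01,  1.87406892e+01,  4.21986580e+00,
        1.10468621e-02, -1.96920032e-04]), 'tcp_pos': array([0.19867697, 0.59198895, 0.24013517]), 'ee_rot': array([[ 9.47967100e-01, -3.18367717e-01, -6.12389448e-04],
       [-3.18368291e-01, -9.47964717e-01, -2.12763535e-03],
       [ 9.68468209e-05,  2.21189370e-03, -9.99997549e-01]]), 'wrist_force': array([-0.07936271, -0.2631118 ,  0.51339913]), 'moment': array([-0.00283521, -0.04535677,  0.00295378]), 'gripper_force': 0.0, 'gripper_width': 1.0027225125018209}
top [[-0.002, 0.98, -0.198, 0.212], [-1.0, -0.003, -0.005, -0.003], [-0.005, 0.198, 0.98, 1.545], [0.0, 0.0, 0.0, 1.0]] ['fx', 'fy', 'cx', 'cy', 'world_to_cam', 'c2w'] 534.3780306403784 283.3052511815494 211.45398124400273
scale 0.86 [293.5 180.9] [ 0.617 -0.026]
hook1 0.84 [274.8
[... 1867 characters left out ...]
12.9] [ 0.616 -0.19 ]
hook3 0.95 [295.8 142.6] [0.607 0.133]
hook3 0.8 [315.9 164.2] [0.605 0.024]
hook3 0.75 [340.6 187.2] [ 0.609 -0.083]
hook4 0.95 [369.1 212.9] [ 0.616 -0.19 ]
hook4 0.95 [295.8 142.6] [0.607 0.133]
hook4 0.8 [315.9 164.2] [0.605 0.024]
hook4 0.75 [340.6 187.2] [ 0.609 -0.083]
bezel_grip 0.75 [272.  135.1] [0.596 0.256]
weight 0.63 [387.7 251. ] [ 0.586 -0.296]
dish 0.84 [291.7 281.2] [ 0.439 -0.135]
tub1 0.97 [265.4 248.3] [0.43  0.001]
tub1 0.91 [246.3 216.9] [0.436 0.142]
tub1 0.85 [318.6 324.9] [ 0.431 -0.28 ]
tub1 0.81 [216.9 201.9] [0.382 0.249]
tub1 0.58 [209.7 229.2] [0.316 0.151]
tub1_bar 0.83 [267.4 217.8] [0.445 0.01 ]
tub1_bar 0.69 [236.1 151.2] [0.496 0.32 ]
```

View pics/top0.png

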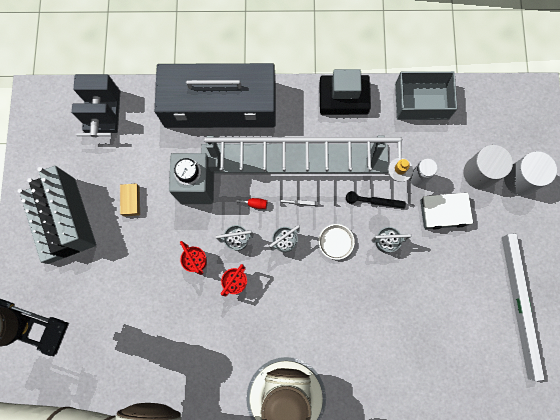

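View pics/side0.png

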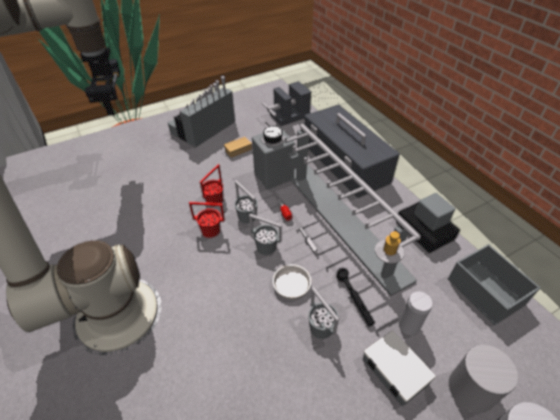

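```bash
cat >> h.py <<'E'
def plan(p,yaw=None,n=None,step=50,p0=None,yaw0=None,g=None):
    """yaw: deg of tool x axis in world. prints rows from measured pose"""
    s=sense();R=np.array(s['ee_rot']);p0=np.array(s['tcp_pos']) if p0 is None else np.array(p0,float)
    y0=np.degrees(np.arctan2(R[1,0],R[0,0])) if yaw0 is None else yaw0
    yaw=y0 if yaw is None else yaw
    d=(yaw-y0+180)%360-180;p=np.array(p,float)
    n=n or int(max(np.ceil(np.linalg.norm(p-p0)*1000/step),np.ceil(abs(d)/9),1))
    L=[];Q=[]
    for i in range(n):
        a=np.radians(y0+d*i/n);X=np.array([np.cos(a),np.sin(a),0]);Y=np.array([np.sin(a),-np.cos(a),0])
        v=(p-p0)/n*1000;L.append([round(float(v@X)),round(float(v@Y)),round(float(-v[2]))]);Q.append([0,0,round(float(-np.radians(d)/n),3)])
    tilt=R.T@np.array([0,0,-1.])
    print(n,'lin',L,'rot',Q,'tilt',tilt[:2].round(4))
E
python3 -c "
from h import *
plan([.52,-.25,.42],-90,n=20)"
```

```text
20 lin [[29, 35, -9], [31, 33, -9], [33, 31, -9], [35, 29, -9], [36, 27, -9], [38, 24, -9], [39, 22, -9], [41, 19, -9], [42, 17, -9], [43, 14, -9], [44, 12, -9], [44, 9, -9], [45, 6, -9], [45, 3, -9], [45, 0, -9], [45, -2, -9], [45, -5, -9], [44, -8, -9], [44, -11, -9], [43, -13, -9]] rot [[0, 0, 0.062], [0, 0, 0.062], [0, 0, 0.062], [0, 0, 0.062], [0, 0, 0.062], [0, 0, 0.062], [0, 0, 0.062], [0, 0, 0.062], [0, 0, 0.062], [0, 0, 0.062], [0, 0, 0.062], [0, 0, 0.062], [0, 0, 0.062], [0, 0, 0.062], [0, 0, 0.062], [0, 0, 0.062], [0, 0, 0.062], [0, 0, 0.062], [0, 0, 0.062], [0, 0, 0.062]] tilt [ 0. -0.]
```

Call:
{"op": "step_arm", "data": {"linear": [[29,35,-9],[31,33,-9],[33,31,-9],[35,29,-9],[36,27,-9],[38,24,-9],[39,22,-9],[41,19,-9],[42,17,-9],[43,14,-9]], "delta_rot": [[0,0,0.062],[0,0,0.062],[0,0,0.062],[0,0,0.062],[0,0,0.062],[0,0,0.062],[0,0,0.062],[0,0,0.062],[0,0,0.062],[0,0,0.062]], "grip": [87,87,87,87,87,87,87,87,87,87]}}

```text
time_s: 2.35
tcp_pos: [0.3618, 0.1695, 0.3319]
ee_rot: [[0.586, -0.811, 0.001], [-0.811, -0.586, 0.001], [-0.0, -0.001, -1.0]]
wrist_force: [-0.0, 0.3, 0.5]
gripper_width: 0.999
gripper_force: 0.0
```

Call:
{"op": "step_arm", "data": {"linear": [[44,12,-9],[44,9,-9],[45,6,-9],[45,3,-9],[45,0,-9],[45,-2,-9],[45,-5,-9],[44,-8,-9],[44,-11,-9],[43,-13,-9]], "delta_rot": [[0,0,0.062],[0,0,0.062],[0,0,0.062],[0,0,0.062],[0,0,0.062],[0,0,0.062],[0,0,0.062],[0,0,0.062],[0,0,0.062],[0,0,0.062]], "grip": [60,60,60,60,60,60,60,60,60,60]}}

```text
time_s: 3.6
tcp_pos: [0.5246, -0.2515, 0.4216]
ee_rot: [[0.005, -1.0, 0.0], [-1.0, -0.005, -0.0], [0.0, -0.0, -1.0]]
wrist_force: [0.5, 0.3, 0.5]
gripper_width: 0.689
gripper_force: 0.0
```

```bash
python3 - <<'E'
from h import *
s=sense();print(s['time_s'],s['tcp_pos'],s['ee_rot'].round(3).tolist(),s['joints'].round(1))
c=cap('wrist');save(c,'w1');print(c['c2w'].round(3).tolist(),c['fx'])
for l,z in [('hook1',.2285),('weight',.22),('dish',0),('tub1',0),('tub1_bar',.115)]:
    for r in landmark_of('wrist',l)[:6]: print(l,round(r['score'],2),np.round(r['point'],1),atz(c,r['point'],z).round(4)[:2])
E
```

```text
3.6 [ 0.52455808 -0.25154662  0.42156534] [[0.005, -1.0, 0.0], [-1.0, -0.005, -0.0], [0.0, -0.0, -1.0]] [ -9.7  14.1  14.2  -0.  -90.1  10. ]
[[-1.0, 0.004, 0.002, 0.525], [-0.005, -0.971, -0.241, -0.317], [0.001, -0.241, 0.971, 0.565], [0.0, 0.0, 0.0, 1.0]] 342.6290045476739
weight 0.71 [210.6 144.1] [ 0.5904 -0.2935]
dish 0.78 [327.5 220. ] [ 0.4368 -0.1506]
tub1 0.83 [323.4 300.4] [0.4382 0.0023]
tub1 0.74 [336.4 136.6] [ 0.4281 -0.2913]
```

View pics/w1.png

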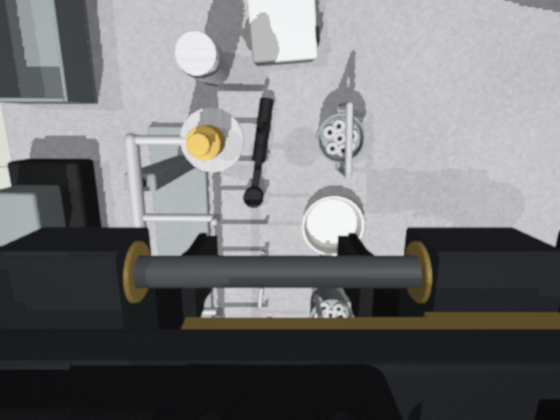

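```bash
python3 - <<'E'
from h import *
plan([.589,-.292,.33],-90)
plan([.589,-.292,.279],-90,p0=[.589,-.292,.33],yaw0=-90)
E
```

```text
3 lin [[14, -22, 30], [14, -22, 30], [14, -22, 30]] rot [[0, 0, 0.003], [0, 0, 0.003], [0, 0, 0.003]] tilt [ 0.0003 -0.0002]
2 lin [[0, 0, 25], [0, 0, 25]] rot [[0, 0, -0.0], [0, 0, -0.0]] tilt [ 0.0003 -0.0002]
```

Call:
{"op": "step_arm", "data": {"linear": [[14,-22,30],[14,-22,30],[14,-22,30],[0,0,20],[0,0,20],[0,0,14],[0,0,0]], "delta_rot": [[0,0,0.003],[0,0,0.003],[0,0,0.003],[0,0,0],[0,0,0],[0,0,0],[0,0,0]], "grip": [50,50,50,50,50,50,50]}}

```text
time_s: 4.78
tcp_pos: [0.5899, -0.2909, 0.2766]
ee_rot: [[-0.001, -1.0, -0.002], [-1.0, 0.001, 0.001], [-0.001, 0.002, -1.0]]
wrist_force: [-0.4, 0.1, 1.3]
gripper_width: 0.575
gripper_force: 0.0
```

```bash
python3 - <<'E'
from h import *
s=sense();print(s['time_s'],s['tcp_pos'],s['wrist_force'])
c=cap('wrist');save(c,'w2')
for l,z in [('weight',.217)]:
    for r in landmark_of('wrist',l)[:6]: print(l,round(r['score'],2),np.round(r['point'],1),atz(c,r['point'],z).round(4)[:2])
print(proj(c,s['tcp_pos']))
E
```

```text
4.775 [ 0.58990158 -0.29086758  0.27659573] [-0.41792034  0.12423671  1.33121315]
weight 0.83 [273.3 221.9] [ 0.5918 -0.2953]
[276.49446941 269.46271691]
```

View pics/w2.png

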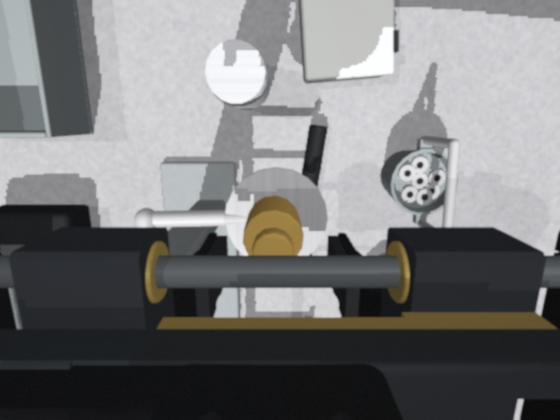

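Call:
{"op": "step_arm", "data": {"linear": [[3,-1,0],[0,0,0],[0,0,0],[0,0,0],[0,0,0],[0,0,0],[0,0,-15],[0,0,-25],[0,0,-30]], "delta_rot": [[0,0,0],[0,0,0],[0,0,0],[0,0,0],[0,0,0],[0,0,0],[0,0,0],[0,0,0],[0,0,0]], "grip": [50,10,10,10,10,10,10,10,10]}}

```text
time_s: 6.0
tcp_pos: [0.5911, -0.2947, 0.3479]
ee_rot: [[-0.002, -1.0, -0.002], [-1.0, 0.002, 0.001], [-0.001, 0.002, -1.0]]
wrist_force: [0.3, 0.7, -2.7]
gripper_width: 0.211
gripper_force: 30.0
```

```bash
python3 - <<'E'
from h import *
s=sense();print(s['time_s'],s['tcp_pos'],s['wrist_force'],s['gripper_width']*87,s['gripper_force'])
for n in ['top','side']:
  c=cap(n)
  for l in ['dish']:
    for r in landmark_of(n,l)[:6]: print(l,round(r['score'],2),np.round(r['point'],1),atz(c,r['point'],0).round(4)[:2])
    r=silhouettes(n,'dish')[0];print(r['score'],atz(c,r['point'],.015))
plan([.4365,-.148,.345],-90);plan([.4365,-.148,.062],-90,p0=[.4365,-.148,.345],yaw0=-90)
E
```

```text
6.0 [ 0.5910677  -0.29467018  0.34789445] [ 0.26869633  0.69451986 -2.6623379 ] 18.34212343061217 29.99977558851242
dish 0.71 [295.6 181.9] [ 0.6139 -0.0323]Traceback (most recent call last):
  File "<stdin>", line 7, in <module>
IndexError: list index out of range
```

```bash
python3 - <<'E'
from h import *
c=cap('side')
for l in ['dish']:
    for r in landmark_of('side',l)[:6]: print(l,round(r['score'],2),np.round(r['point'],1),atz(c,r['point'],0).round(4)[:2])
plan([.4365,-.21,.345],-90,n=4);
E
```

```text
dish 0.78 [288.4 283. ] [ 0.4278 -0.1355]
dish 0.73 [394.8 230.6] [ 0.8028 -0.1338]
4 lin [[-21, 39, 0], [-21, 39, 0], [-21, 39, 0], [-21, 39, 0]] rot [[0, 0, -0.001], [0, 0, -0.001], [0, 0, -0.001], [0, 0, -0.001]] tilt [ 0.0015 -0.0019]
```

Call:
{"op": "step_arm", "data": {"linear": [[-34,26,0],[-34,26,0],[-34,26,0],[-34,26,0],[-34,26,0],[-34,26,0],[0,0,0]], "delta_rot": [[0,0,0],[0,0,0],[0,0,0],[0,0,0],[0,0,0],[0,0,0],[0,0,0]], "grip": [10,10,10,10,10,10,10]}}

```text
time_s: 7.12
tcp_pos: [0.4335, -0.0891, 0.3465]
ee_rot: [[0.001, -1.0, -0.002], [-1.0, -0.001, 0.001], [-0.001, 0.002, -1.0]]
wrist_force: [-0.3, -0.3, -2.2]
gripper_width: 0.215
gripper_force: 30.0
```

```bash
python3 - <<'E'
from h import *
c=cap('wrist');save(c,'w3')
for l,z in [('dish',0),('tub1',0),('tub1_bar',.115),('weight',.29)]:
    for r in landmark_of('wrist',l)[:6]: print(l,round(r['score'],2),np.round(r['point'],1),atz(c,r['point'],z).round(4)[:2])
for r in silhouettes('wrist','dish')[:1]:
    m=r['mask'].astype(np.uint8);(x,y),ax,a=cv2.fitEllipse(max(cv2.findContours(m,0,1)[0],key=len));print(r['score'],x,y,ax,atz(c,(x,y),.022))
s=sense();print(s['tcp_pos'],s['wrist_force'])
E
```

```text
dish 0.75 [275.9 124.7] [ 0.4341 -0.148 ]
tub1 0.88 [272.3 307.8] [0.4397 0.136 ]
tub1 0.76 [277.  11.] [ 0.4327 -0.291 ]
weight 0.79 [279.3 227.9] [ 0.4318 -0.0906]
0.57 278.0821838378906 124.58859252929688 (75.48701477050781, 78.64146423339844) [ 0.43113807 -0.14843621  0.022     ]
[ 0.43615647 -0.09100586  0.34657196] [-0.26207671  0.46791362 -2.25199108]
```

View pics/w3.png

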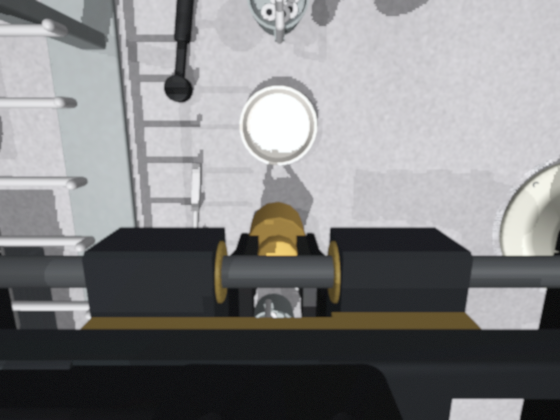

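Call:
{"op": "step_arm", "data": {"linear": [[29,0,0],[29,1,0],[0,0,50],[0,0,50],[0,0,50],[0,0,50],[0,0,40],[0,0,25],[0,0,8],[0,0,0]], "delta_rot": [[0,0,0],[0,0,0],[0,0,0],[0,0,0],[0,0,0],[0,0,0],[0,0,0],[0,0,0],[0,0,0],[0,0,0]], "grip": [10,10,10,10,10,10,10,10,10,10]}}

```text
time_s: 8.68
tcp_pos: [0.4351, -0.1489, 0.0741]
ee_rot: [[-0.002, -1.0, -0.0], [-1.0, 0.002, -0.0], [0.0, 0.0, -1.0]]
wrist_force: [-0.3, -0.0, -2.2]
gripper_width: 0.213
gripper_force: 30.0
```

Call:
{"op": "step_arm", "data": {"linear": [[0,0,2],[0,0,2],[0,0,0]], "delta_rot": [[0,0,0],[0,0,0],[0,0,0]], "grip": [10,10,10]}}

```text
time_s: 9.05
tcp_pos: [0.4349, -0.1485, 0.0707]
ee_rot: [[-0.002, -1.0, 0.001], [-1.0, 0.002, 0.0], [-0.0, -0.001, -1.0]]
wrist_force: [-0.2, -0.6, -1.6]
gripper_width: 0.214
gripper_force: 30.0
```

Call:
{"op": "step_arm", "data": {"linear": [[0,0,2],[0,0,1],[0,0,0]], "delta_rot": [[0,0,0],[0,0,0],[0,0,0]], "grip": [10,10,10]}}

```text
time_s: 9.43
tcp_pos: [0.4346, -0.1485, 0.0672]
ee_rot: [[-0.002, -1.0, -0.0], [-1.0, 0.002, -0.0], [0.0, 0.0, -1.0]]
wrist_force: [0.7, 0.1, -1.6]
gripper_width: 0.217
gripper_force: 30.0
```

Call:
{"op": "step_arm", "data": {"linear": [[0,0,1],[0,0,1],[0,0,0]], "delta_rot": [[0,0,0],[0,0,0],[0,0,0]], "grip": [10,10,10]}}

```text
time_s: 9.8
tcp_pos: [0.4348, -0.1485, 0.0652]
ee_rot: [[-0.002, -1.0, 0.0], [-1.0, 0.002, -0.0], [0.0, -0.0, -1.0]]
wrist_force: [1.0, -0.1, -2.3]
gripper_width: 0.217
gripper_force: 30.0
```

Call:
{"op": "step_arm", "data": {"linear": [[0,0,1],[0,0,1],[0,0,0]], "delta_rot": [[0,0,0],[0,0,0],[0,0,0]], "grip": [10,10,10]}}

```text
time_s: 10.18
tcp_pos: [0.4354, -0.1486, 0.065]
ee_rot: [[-0.001, -1.0, 0.001], [-1.0, 0.001, -0.001], [0.001, -0.001, -1.0]]
wrist_force: [-2.5, 2.8, 12.5]
gripper_width: 0.213
gripper_force: 30.0
```

Call:
{"op": "step_arm", "data": {"linear": [[0,0,1],[0,0,0]], "delta_rot": [[0,0,0],[0,0,0]], "grip": [10,10]}}

```text
time_s: 10.42
tcp_pos: [0.4354, -0.1486, 0.0648]
ee_rot: [[-0.0, -1.0, 0.002], [-1.0, 0.0, -0.001], [0.001, -0.002, -1.0]]
wrist_force: [-4.8, 3.8, 20.0]
gripper_width: 0.219
gripper_force: 30.0
```

Call:
{"op": "step_arm", "data": {"linear": [[0,0,-2],[0,0,0],[0,0,0],[0,0,0],[0,0,-15],[0,0,-30],[0,0,-50],[0,0,-60],[0,0,-60],[0,0,-60]], "delta_rot": [[0,0,0],[0,0,0],[0,0,0],[0,0,0],[0,0,0],[0,0,0],[0,0,0],[0,0,0],[0,0,0],[0,0,0]], "grip": [10,50,50,50,50,50,50,60,60,60]}}

```text
time_s: 11.68
tcp_pos: [0.4342, -0.1485, 0.3411]
ee_rot: [[-0.002, -1.0, 0.0], [-1.0, 0.002, 0.0], [-0.0, -0.0, -1.0]]
wrist_force: [1.0, 0.5, 1.1]
gripper_width: 0.686
gripper_force: 0.0
```

Call:
{"op": "step_arm", "data": {"linear": [[-55,-17,-2],[-55,-17,-2],[-55,-17,-2],[-55,-17,-2],[-55,-17,-2],[-55,-17,-2],[-55,-17,-2],[-55,-17,-2],[-50,-9,-2],[0,0,0]], "delta_rot": [[0,0,0],[0,0,0],[0,0,0],[0,0,0],[0,0,0],[0,0,0],[0,0,0],[0,0,0],[0,0,0],[0,0,0]], "grip": [60,60,60,60,60,60,60,60,60,60]}}

```text
time_s: 12.92
tcp_pos: [0.5806, 0.3446, 0.3541]
ee_rot: [[0.001, -1.0, -0.003], [-1.0, -0.001, -0.002], [0.002, 0.003, -1.0]]
wrist_force: [-0.7, -1.0, -0.4]
gripper_width: 0.686
gripper_force: 0.0
```

```bash
python3 - <<'E'
from h import *
s=sense();print(s['time_s'],s['tcp_pos'],s['wrist_force'],s['joints'].round(1))
for n in ['side','top']:
  c=cap(n)
  if n=='top': Tc=c
  for l,z in [('weight',.005),('dish',0)]:
    for r in landmark_of(n,l)[:3]: print(n,l,round(r['score'],2),np.round(r['point'],1),atz(c,r['point'],z).round(4)[:2])
c=cap('wrist')
for r in landmark_of('wrist','bezel_grip'): print(r,atz(c,r['point'],.182))
for l in ['hook1','tub1']:
  for r in landmark_of('wrist',l): print(l,r,atz(c,r['point'],.2285 if l=='hook1' else 0))
u,v=np.int32(proj(c,atz(c,landmark_of('wrist','bezel_grip')[0]['point'],.187)))
a=cv2.resize(c['img'][max(v-60,0):v+60,max(u-60,0):u+60],None,fx=4,fy=4,interpolation=2)[:480,:480]
tt=cv2.resize(Tc['img'][200:280,300:380],(320,320),interpolation=2)
im=np.zeros((480,800,3),np.uint8);im[:a.shape[0],:a.shape[1]]=a;im[:320,480:]=tt
cv2.imwrite('pics/m4.png',im[:,:,::-1]);print(u,v,c['img'].shape)
E
```

```text
12.925 [0.58057386 0.3445921  0.3540877 ] [-0.72216322 -1.04635811 -0.38153702] [ 44.4  24.7  20.4  -0.  -85.9 -44.3]
side weight 0.54 [291.1 282.1] [ 0.4339 -0.1394]
side weight 0.39 [342.1 185.3] [0.7787 0.1069]
side dish 0.85 [293.5 280.3] [ 0.4443 -0.1349]
side dish 0.38 [268.1 246. ] [0.4406 0.0049]
top weight 0.52 [331.9 242. ] [ 0.432  -0.1364]
top dish 0.85 [335.8 244.9] [ 0.4242 -0.148 ]
{'point': [251.3, 109.3], 'score': 0.8} [0.60320926 0.2650416  0.182     ]
tub1 {'point': [384.6, 14.0], 'score': 0.77} [0.43710543 0.13879667 0.        ]
tub1 {'point': [472.6, 12.2], 'score': 0.71} [0.32079176 0.1370128  0.        ]
tub1 {'point': [419.4, 109.7], 'score': 0.69} [0.37915004 0.26118851 0.        ]
251 109 (420, 560, 3)
```

View pics/m4.png

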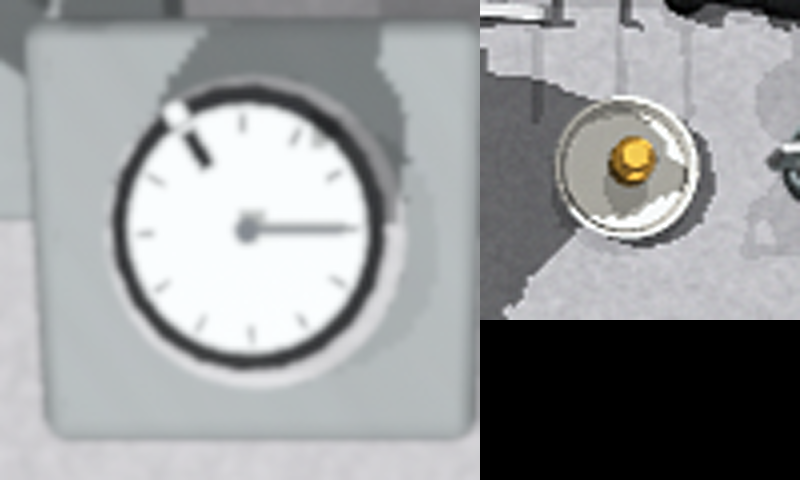

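```bash
python3 - <<'E'
from h import *
c=cap('wrist');P=atz(c,(253.5,105.75),.187);print(P)
plan([P[0],P[1],.26],-30,n=8)
E
```

```text
[0.60084434 0.26287734 0.187     ]
8 lin [[10, -3, 12], [10, -1, 12], [10, 0, 12], [10, 1, 12], [10, 3, 12], [9, 4, 12], [9, 5, 12], [8, 6, 12]] rot [[0, 0, -0.131], [0, 0, -0.131], [0, 0, -0.131], [0, 0, -0.131], [0, 0, -0.131], [0, 0, -0.131], [0, 0, -0.131], [0, 0, -0.131]] tilt [0.0004 0.0003]
```

Call:
{"op": "step_arm", "data": {"linear": [[10,-3,12],[10,-1,12],[10,0,12],[10,1,12],[10,3,12],[9,4,12],[9,5,12],[8,6,12],[0,0,0]], "delta_rot": [[0,0,-0.131],[0,0,-0.131],[0,0,-0.131],[0,0,-0.131],[0,0,-0.131],[0,0,-0.131],[0,0,-0.131],[0,0,-0.131],[0,0,0]], "grip": [87,87,87,87,87,87,87,87,87]}}

```text
time_s: 14.65
tcp_pos: [0.6012, 0.262, 0.2603]
ee_rot: [[0.864, -0.503, -0.002], [-0.503, -0.864, -0.001], [-0.001, 0.002, -1.0]]
wrist_force: [0.0, -0.8, -0.3]
gripper_width: 1.0
gripper_force: 0.0
```

```bash
python3 - <<'E'
from h import *
s=sense();print(s['tcp_pos'],s['joints'].round(1),s['wrist_force'])
plan([.602,.264,.192],-30,n=4)
for n in ['side','top']:
  c=cap(n)
  for r in landmark_of(n,'bezel_grip'): print(n,r,atz(c,r['point'],.182))
E
```

```text
[0.60123295 0.26202228 0.26027315] [ 37.6  24.5   7.1  -0.  -72.7  22.1] [ 0.0361281  -0.78780035 -0.34943991]
4 lin [[0, -1, 17], [0, -1, 17], [0, -1, 17], [0, -1, 17]] rot [[0, 0, -0.001], [0, 0, -0.001], [0, 0, -0.001], [0, 0, -0.001]] tilt [ 0.0011 -0.0021]
side {'point': [278.2, 129.6], 'score': 0.73} [0.62672058 0.27228456 0.182     ]
side {'point': [296.8, 142.6], 'score': 0.27} [0.64267451 0.18478659 0.182     ]
top {'point': [183.1, 167.3], 'score': 0.73} [0.60762158 0.26897624 0.182     ]
```

Call:
{"op": "step_arm", "data": {"linear": [[0,-1,17],[0,-1,17],[0,-1,17],[0,0,17],[0,0,0],[0,0,0],[0,0,0],[0,0,0]], "delta_rot": [[0,0,0],[0,0,0],[0,0,0],[0,0,0],[0,0,0],[0,0,0],[0,0,0],[0,0,0]], "grip": [87,87,87,87,87,50,50,50]}}

```text
time_s: 15.85
tcp_pos: [0.6028, 0.2647, 0.1939]
ee_rot: [[0.865, -0.501, -0.001], [-0.501, -0.865, -0.001], [0.0, 0.002, -1.0]]
wrist_force: [-2.7, -6.5, 2.9]
gripper_width: 0.744
gripper_force: 3.3
```

Call:
{"op": "step_arm", "data": {"linear": [[0,1,0],[0,0,0],[0,0,0]], "delta_rot": [[0,0,0],[0,0,0],[0,0,0]], "grip": [50,50,50]}}

```text
time_s: 16.23
tcp_pos: [0.602, 0.2634, 0.1938]
ee_rot: [[0.865, -0.501, -0.001], [-0.501, -0.865, -0.002], [-0.0, 0.003, -1.0]]
wrist_force: [-2.2, -4.7, 4.2]
gripper_width: 0.705
gripper_force: 30.0
```

Call:
{"op": "step_arm", "data": {"linear": [[0,1,0],[0,0,0],[0,0,0],[0,0,0],[0,0,0],[0,0,0],[0,0,0]], "delta_rot": [[0,0,0.15],[0,0,0.15],[0,0,0.15],[0,0,0.15],[0,0,0.15],[0,0,0.15],[0,0,0.15]], "grip": [50,50,50,50,50,50,50]}}

```text
time_s: 17.1
tcp_pos: [0.6022, 0.2636, 0.1939]
ee_rot: [[-0.009, -1.0, 0.001], [-1.0, 0.009, 0.0], [-0.0, -0.001, -1.0]]
wrist_force: [-1.1, -4.1, 3.5]
gripper_width: 0.703
gripper_force: 30.0
```

Good, continuing.

Call:
{"op": "step_arm", "data": {"linear": [[0,0,0],[0,0,0],[0,0,0],[0,0,0],[0,0,0],[0,0,0],[0,0,0],[0,0,0]], "delta_rot": [[0,0,0.15],[0,0,0.15],[0,0,0.15],[0,0,0.15],[0,0,0.15],[0,0,0.15],[0,0,0.15],[0,0,0]], "grip": [50,50,50,50,50,50,50,50]}}

```text
time_s: 18.1
tcp_pos: [0.6026, 0.2634, 0.1939]
ee_rot: [[-0.869, -0.495, 0.001], [-0.495, 0.869, 0.0], [-0.001, -0.0, -1.0]]
wrist_force: [-0.1, -4.3, 2.9]
gripper_width: 0.704
gripper_force: 30.0
```

Call:
{"op": "step_arm", "data": {"linear": [[0,0,0],[0,0,0],[0,0,0],[0,0,-10],[0,0,-30],[0,0,-40],[0,0,-50]], "delta_rot": [[0,0,0],[0,0,0],[0,0,0],[0,0,0],[0,0,0],[0,0,0],[0,0,0]], "grip": [87,87,87,87,87,87,87]}}

```text
time_s: 18.98
tcp_pos: [0.6017, 0.2637, 0.3245]
ee_rot: [[-0.869, -0.495, -0.001], [-0.495, 0.869, -0.0], [0.001, 0.0, -1.0]]
wrist_force: [0.9, -0.3, 1.2]
gripper_width: 1.004
gripper_force: 0.0
```

```bash
python3 - <<'E'
from h import *
s=sense();print(s['tcp_pos'],s['joints'].round(1),s['wrist_force'],s['ee_rot'][:2,0])
plan([.590,.345,.355],-90,n=8)
E
```

```text
[0.60171019 0.2637418  0.3244505 ] [ 37.7  23.1  13.8  -0.  -80.8 -98.1] [ 0.89748583 -0.25506214  1.205671  ] [-0.86917542 -0.49450298]
8 lin [[-4, 10, -4], [-5, 9, -4], [-6, 8, -4], [-7, 7, -4], [-8, 6, -4], [-9, 5, -4], [-9, 4, -4], [-10, 3, -4]] rot [[0, 0, -0.132], [0, 0, -0.132], [0, 0, -0.132], [0, 0, -0.132], [0, 0, -0.132], [0, 0, -0.132], [0, 0, -0.132], [0, 0, -0.132]] tilt [-0.0009 -0.    ]
```

Call:
{"op": "step_arm", "data": {"linear": [[-4,10,-4],[-5,9,-4],[-6,8,-4],[-7,7,-4],[-8,6,-4],[-9,5,-4],[-9,4,-4],[-10,3,-4],[0,0,0]], "delta_rot": [[0,0,-0.132],[0,0,-0.132],[0,0,-0.132],[0,0,-0.132],[0,0,-0.132],[0,0,-0.132],[0,0,-0.132],[0,0,-0.132],[0,0,0]], "grip": [87,87,87,87,87,87,60,60,60]}}

```text
time_s: 20.1
tcp_pos: [0.5909, 0.3452, 0.3561]
ee_rot: [[0.002, -1.0, 0.001], [-1.0, -0.002, 0.001], [-0.001, -0.001, -1.0]]
wrist_force: [-0.1, 0.4, -0.3]
gripper_width: 0.747
gripper_force: 0.0
```

```bash
python3 - <<'E'
from h import *
c=cap('wrist');print(sense()['tcp_pos'],c['c2w'][:3,3])
u,v=np.int32(proj(c,[.602,.264,.187]));print(u,v)
a=c['img'][v-50:v+50,u-50:u+50]
cv2.imwrite('pics/m5.png',cv2.resize(a,None,fx=6,fy=6,interpolation=2)[:,:,::-1])
E
```

```text
[0.5908864  0.34474667 0.35572007] [0.59072836 0.27934878 0.49943321]
264 101
```

View pics/m5.png

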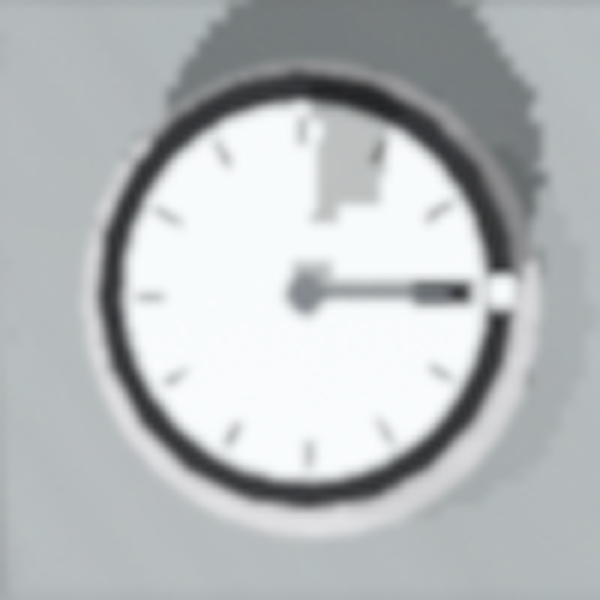

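Call:
{"op": "step_arm", "data": {"linear": [[30,31,-12],[30,31,-12],[30,31,-12],[30,31,-12],[25,30,-12],[0,0,0]], "delta_rot": [[0,0,0],[0,0,0],[0,0,0],[0,0,0],[0,0,0],[0,0,0]], "grip": [60,60,60,60,60,60]}}

```text
time_s: 20.9
tcp_pos: [0.436, 0.1973, 0.4181]
ee_rot: [[-0.0, -1.0, 0.005], [-1.0, 0.0, 0.004], [-0.004, -0.005, -1.0]]
wrist_force: [0.1, -0.5, -0.2]
gripper_width: 0.691
gripper_force: 0.0
```

```bash
python3 - <<'E'
from h import *
c=cap('wrist');save(c,'w6');print(sense()['tcp_pos'])
for l,z in [('tub1',0),('tub1_bar',.115),('hook1',.2285)]:
    for r in landmark_of('wrist',l)[:6]: print(l,round(r['score'],2),np.round(r['point'],1),atz(c,r['point'],z).round(4)[:2])
cv2.imwrite('pics/w6c.png',cv2.resize(c['img'][:240,150:430],None,fx=2.5,fy=2.5,interpolation=2)[:,:,::-1])
E
```

```text
[0.4367122  0.19828519 0.41679286]
tub1 0.98 [273.6 123.1] [0.4427 0.1381]
tub1 0.88 [282.1  31.5] [0.4296 0.0046]
tub1 0.88 [309.8 195.3] [0.3823 0.256 ]
tub1 0.78 [351.7 126.3] [0.3181 0.1432]
```

View pics/w6c.png

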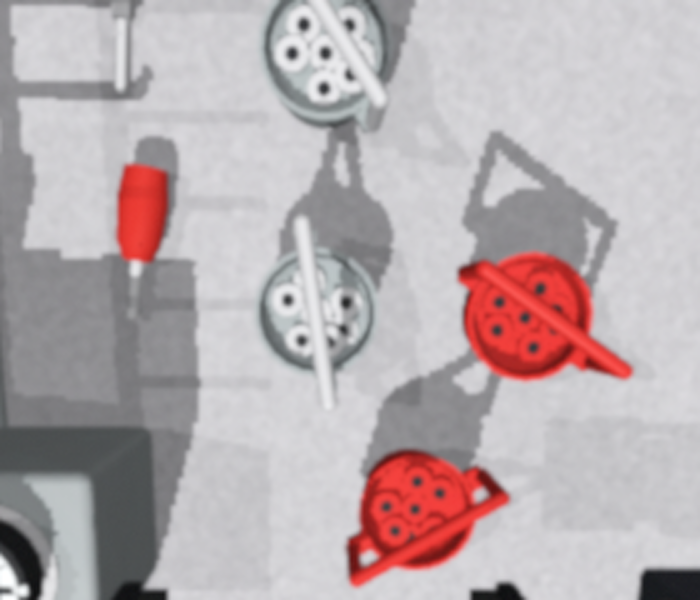

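```bash
python3 - <<'E'
from h import *
c=cap('wrist')
A=atz(c,(271.2,88.8),.115);B=atz(c,(281.2,161.2),.115);print(A,B,(A+B)/2,np.linalg.norm(A-B),np.degrees(np.arctan2(*(B-A)[1::-1])))
A=atz(c,(275.2,0),.115);B=atz(c,(301.2,40.5),.115);print(A,B,np.degrees(np.arctan2(*(B-A)[1::-1])))
th=np.degrees(0)
A=atz(c,(271.2,88.8),.115);B=atz(c,(281.2,161.2),.115);m=(A+B)/2;d=B-A
plan([m[0],m[1],.2],np.degrees(np.arctan2(-d[1],-d[0])),n=6)
E
```

```text
[0.44400131 0.09657478 0.115     ] [0.4313579  0.18541859 0.115     ] [0.43767961 0.14099668 0.115     ] 0.08973895231242482 98.09940739542901
[ 0.43906418 -0.00136079  0.115     ] [0.40811419 0.04186266 0.115     ] 125.60442454206813
6 lin [[10, 0, 36], [10, 0, 36], [10, 0, 36], [10, 1, 36], [10, 1, 36], [10, 1, 36]] rot [[0, 0, -0.023], [0, 0, -0.023], [0, 0, -0.023], [0, 0, -0.023], [0, 0, -0.023], [0, 0, -0.023]] tilt [-0.0011 -0.0015]
```

Call:
{"op": "step_arm", "data": {"linear": [[10,0,36],[10,0,36],[10,0,36],[10,1,36],[10,1,36],[10,1,36],[0,0,40],[0,0,30],[0,0,15],[0,0,0]], "delta_rot": [[0,0,-0.023],[0,0,-0.023],[0,0,-0.023],[0,0,-0.023],[0,0,-0.023],[0,0,-0.023],[0,0,0],[0,0,0],[0,0,0],[0,0,0]], "grip": [40,40,40,40,40,40,40,40,40,40]}}

```text
time_s: 22.4
tcp_pos: [0.4374, 0.1387, 0.1124]
ee_rot: [[0.139, -0.99, -0.004], [-0.99, -0.139, -0.003], [0.002, 0.004, -1.0]]
wrist_force: [0.1, 0.1, 0.0]
gripper_width: 0.461
gripper_force: 0.0
```

Call:
{"op": "step_arm", "data": {"linear": [[0,0,0],[0,0,0],[0,0,0],[0,0,0],[0,0,-10],[0,0,-30],[0,0,-50],[0,0,-50],[0,0,-10],[0,0,0]], "delta_rot": [[0,0,0],[0,0,0],[0,0,0],[0,0,0],[0,0,0],[0,0,0],[0,0,0],[0,0,0],[0,0,0],[0,0,0]], "grip": [0,0,0,0,0,0,0,0,0,0]}}

```text
time_s: 23.65
tcp_pos: [0.4373, 0.139, 0.2643]
ee_rot: [[0.139, -0.99, -0.0], [-0.99, -0.139, 0.001], [-0.001, 0.0, -1.0]]
wrist_force: [-0.2, -0.2, -2.2]
gripper_width: 0.093
gripper_force: 30.0
```

```bash
python3 - <<'E'
from h import *
s=sense();print(s['tcp_pos'],s['wrist_force'],s['moment'],s['gripper_width']*87,s['gripper_force'])
c=cap('wrist');save(c,'w7')
for n in ['wrist','top','side']:
  c=cap(n)
  for l,z in [('hook1',.2285),('tub1',0)]:
    for r in landmark_of(n,l)[:6]: print(n,l,round(r['score'],2),np.round(r['point'],1),atz(c,r['point'],z).round(4)[:2])
E
```

```text
[0.43729635 0.13896513 0.26431317] [-0.19961879 -0.23655963 -2.15493067] [0.07083168 0.01386609 0.04680434] 8.09356921736281 29.99951324192807
wrist tub1 0.91 [274.1 205.8] [0.4341 0.175 ]
wrist tub1 0.76 [296.5  54.5] [0.4332 0.0012]
wrist tub1 0.63 [371.7 190.9] [0.3195 0.1403]
top hook1 0.88 [316.7 159.7] [ 0.613  -0.0824]
top hook1 0.79 [275.9 162.7] [0.6054 0.0222]
top hook1 0.71 [360.1 160.7] [ 0.6099 -0.1935]
top hook1 0.64 [229.5 159. ] [0.6158 0.1413]
top hook1 0.64 [335.9 242.7] [ 0.3983 -0.1269]
top tub1 0.92 [196.2 260.1] [0.3811 0.2575]
top tub1 0.78 [235.3 281.6] [0.3188 0.1431]
top tub1 0.75 [381.5 240.8] [ 0.4358 -0.2815]
top tub1 0.56 [285.  242.9] [ 4.305e-01 -1.000e-04]
top tub1 0.51 [275.1 159.7] [0.6831 0.0289]
top tub1 0.44 [232.6 231.4] [0.465  0.1533]
side hook1 0.86 [342.3 185.6] [ 0.6166 -0.08  ]
side hook1 0.85 [295.8 141.6] [0.6095 0.1373]
side hook1 0.84 [316.  160.7] [0.6128 0.0366]
side hook1 0.62 [369.6 209.9] [ 0.6233 -0.1823]
side tub1 0.86 [244.3 182.9] [0.5    0.2873]
side tub1 0.79 [267.6 247.1] [0.4374 0.002 ]
side tub1 0.72 [210.9 228.9] [0.3201 0.1506]
side tub1 0.68 [318.3 325.7] [ 0.4294 -0.2812]
side tub1 0.67 [218.  202.9] [0.3836 0.2432]
```

View pics/w7.png

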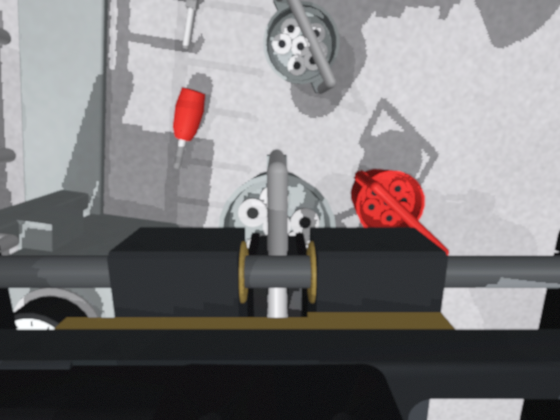

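Call:
{"op": "step_arm", "data": {"linear": [[0,0,0],[0,0,0],[0,-40,-2],[0,-40,-2],[0,0,0]], "delta_rot": [[0,0,0.07],[0,0,0.07],[0,0,0],[0,0,0],[0,0,0]], "grip": [0,0,0,0,0]}}

```text
time_s: 24.78
tcp_pos: [0.52, 0.1392, 0.2674]
ee_rot: [[-0.002, -1.0, -0.0], [-1.0, 0.002, -0.001], [0.001, 0.0, -1.0]]
wrist_force: [-1.0, -0.3, -2.3]
gripper_width: 0.087
gripper_force: 30.0
```

```bash
python3 - <<'E'
from h import *
s=sense();print(s['tcp_pos'],s['wrist_force'])
for n in ['wrist','top']:
  c=cap(n)
  for l,z in [('hook1',.2285),('scale',0),('tub1_bar',.268)]:
    for r in landmark_of(n,l)[:6]: print(n,l,round(r['score'],2),np.round(r['point'],1),atz(c,r['point'],z).round(4)[:2])
  save(c,n+'8')
plan([.62,.138,.268],-90)
E
```

```text
[0.51999393 0.13922528 0.26737131] [-0.99572161 -0.29228142 -2.25141517]
wrist tub1_bar 0.96 [386.4  27.1] [0.4779 0.0393]
top hook1 0.9 [357.2 161.2] [ 0.6086 -0.1861]
top hook1 0.9 [226.9 160.2] [0.6126 0.1479]
top hook1 0.82 [321.1 161.8] [ 0.6073 -0.0936]
top hook1 0.68 [275.1 161.9] [0.6075 0.0242]
top hook1 0.51 [335.1 244.9] [ 0.3928 -0.1248]
top scale 0.71 [293.  179.9] [ 0.6201 -0.0246]
top tub1_bar 0.62 [372.3 202.6] [ 0.4913 -0.2143]
top tub1_bar 0.58 [284.6 237.1] [4.067e-01 3.000e-04]
3 lin [[0, -34, 0], [0, -34, 0], [0, -34, 0]] rot [[0, 0, 0.0], [0, 0, 0.0], [0, 0, 0.0]] tilt [0.0003 0.0005]
```

View pics/wrist8.png

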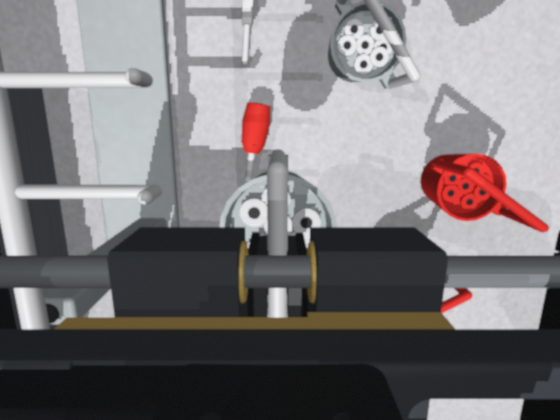

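```bash
python3 - <<'E'
from h import *
c=cap('wrist')
for p in [(138,76),(149,192)]: print(atz(c,p,.236))
for p in [(60,80),(80,191),]: print(atz(c,p,.22))
E
```

```text
[0.58441869 0.05287354 0.236     ]
[0.58423308 0.11021289 0.236     ]
[0.6320177  0.05303157 0.22      ]
[0.62971644 0.11299339 0.22      ]
```

Call:
{"op": "step_arm", "data": {"linear": [[1,-35,0],[0,-35,0],[0,-27,0],[0,0,12],[0,0,12],[0,0,8],[0,0,0]], "delta_rot": [[0,0,0],[0,0,0],[0,0,0],[0,0,0],[0,0,0],[0,0,0],[0,0,0]], "grip": [0,0,0,0,0,0,0]}}

```text
time_s: 26.1
tcp_pos: [0.6139, 0.138, 0.2356]
ee_rot: [[0.0, -1.0, -0.002], [-1.0, -0.0, -0.001], [0.001, 0.002, -1.0]]
wrist_force: [0.4, 0.4, -1.7]
gripper_width: 0.088
gripper_force: 30.0
```

Call:
{"op": "step_arm", "data": {"linear": [[0,0,4],[0,0,3],[0,0,0]], "delta_rot": [[0,0,0],[0,0,0],[0,0,0]], "grip": [0,0,0]}}

```text
time_s: 26.48
tcp_pos: [0.6147, 0.138, 0.2291]
ee_rot: [[0.0, -1.0, -0.0], [-1.0, -0.0, -0.0], [0.0, 0.0, -1.0]]
wrist_force: [-0.4, -0.1, -2.1]
gripper_width: 0.09
gripper_force: 30.0
```

Call:
{"op": "step_arm", "data": {"linear": [[0,0,3],[0,0,2],[0,0,0]], "delta_rot": [[0,0,0],[0,0,0],[0,0,0]], "grip": [0,0,0]}}

```text
time_s: 26.85
tcp_pos: [0.6151, 0.1381, 0.2246]
ee_rot: [[0.0, -1.0, 0.001], [-1.0, -0.0, 0.0], [-0.0, -0.001, -1.0]]
wrist_force: [-0.6, 0.2, -0.0]
gripper_width: 0.087
gripper_force: 30.0
```

Call:
{"op": "step_arm", "data": {"linear": [[0,0,2],[0,0,0]], "delta_rot": [[0,0,0],[0,0,0]], "grip": [0,0]}}

```text
time_s: 27.1
tcp_pos: [0.6151, 0.1381, 0.2227]
ee_rot: [[0.0, -1.0, 0.001], [-1.0, -0.0, 0.0], [-0.0, -0.001, -1.0]]
wrist_force: [-0.4, -0.1, 1.5]
gripper_width: 0.092
gripper_force: 30.0
```

Call:
{"op": "step_arm", "data": {"linear": [[0,0,0],[0,0,0],[0,0,0],[0,0,-10],[0,0,-30],[0,0,-50],[0,0,-20],[0,0,0]], "delta_rot": [[0,0,0],[0,0,0],[0,0,0],[0,0,0],[0,0,0],[0,0,0],[0,0,0],[0,0,0]], "grip": [28,28,28,28,28,28,28,28]}}

```text
time_s: 28.1
tcp_pos: [0.6155, 0.1383, 0.335]
ee_rot: [[0.0, -1.0, 0.005], [-1.0, -0.0, 0.002], [-0.002, -0.005, -1.0]]
wrist_force: [-0.7, -0.0, -0.1]
gripper_width: 0.325
gripper_force: 0.0
```

Call:
{"op": "step_arm", "data": {"linear": [[13,46,-4],[13,46,-4],[13,46,-4],[13,46,-4],[0,0,0]], "delta_rot": [[0,0,0],[0,0,0],[0,0,0],[0,0,0],[0,0,0]], "grip": [28,28,40,40,40]}}

```text
time_s: 28.72
tcp_pos: [0.4281, 0.0849, 0.3483]
ee_rot: [[0.001, -1.0, 0.0], [-1.0, -0.001, 0.001], [-0.001, -0.0, -1.0]]
wrist_force: [1.3, 0.0, -0.1]
gripper_width: 0.449
gripper_force: 0.0
```

```bash
python3 - <<'E'
from h import *
s=sense();print(s['tcp_pos'],s['wrist_force'])
c=cap('wrist');
for l,z in [('tub1',0),('tub1_bar',.115)]:
    for r in landmark_of('wrist',l)[:6]: print(l,round(r['score'],2),np.round(r['point'],1),atz(c,r['point'],z).round(4)[:2])
t=cap('top')
im=np.zeros((480,800,3),np.uint8);im[:480,:480]=cv2.resize(c['img'][0:240,150:390],(480,480))
im[:320,480:]=cv2.resize(t['img'][130:210,180:260],(320,320),interpolation=2);cv2.imwrite('pics/m9.png',im[:,:,::-1])
E
```

```text
[0.42808794 0.08493077 0.34833785] [ 1.26477806  0.03275101 -0.11712502]
tub1 0.97 [305.4 280.4] [0.383  0.2634]
tub1 0.85 [116.4 223.4] [0.6682 0.1703]
tub1 0.68 [275.4 106. ] [0.4298 0.001 ]
tub1 0.66 [349.9 204.8] [0.3197 0.1414]
tub1_bar 0.56 [269.6 103.7] [0.4355 0.0029]
```

View pics/m9.png

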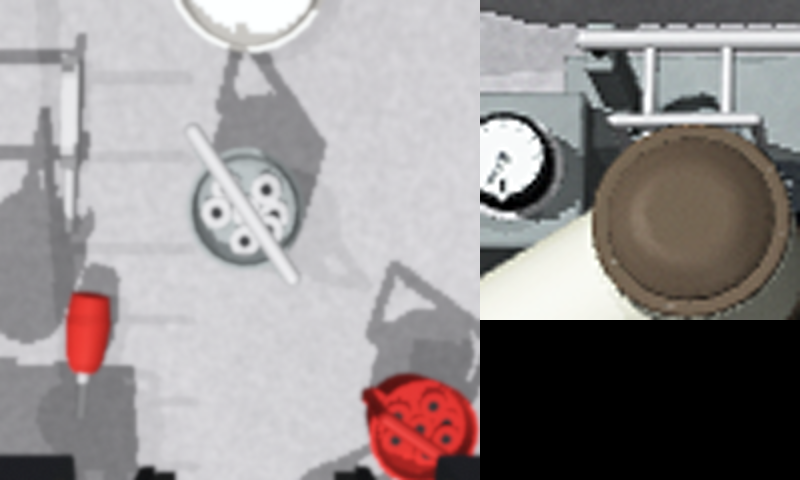

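```bash
python3 - <<'E'
from h import *
c=cap('wrist')
A=atz(c,(246.5,65),.115);B=atz(c,(297,139),.115);d=B-A;m=(A+B)/2;print(A,B,m,np.linalg.norm(d),np.degrees(np.arctan2(d[1],d[0])))
plan([m[0],m[1],.2],np.degrees(np.arctan2(-d[1],-d[0])),n=6)
E
```

```text
[ 0.46186122 -0.03414296  0.115     ] [0.40899212 0.04056647 0.115     ] [0.43542667 0.00321175 0.115     ] 0.09152398970138864 125.28562852683393
6 lin [[14, -1, 25], [14, 1, 25], [14, 2, 25], [13, 4, 25], [13, 5, 25], [12, 6, 25]] rot [[0, 0, -0.103], [0, 0, -0.103], [0, 0, -0.103], [0, 0, -0.103], [0, 0, -0.103], [0, 0, -0.103]] tilt [-0.0008 -0.0016]
```

Call:
{"op": "step_arm", "data": {"linear": [[14,-1,25],[14,1,25],[14,2,25],[13,4,25],[13,5,25],[12,6,25],[0,0,40],[0,0,30],[0,0,14],[0,0,0]], "delta_rot": [[0,0,-0.103],[0,0,-0.103],[0,0,-0.103],[0,0,-0.103],[0,0,-0.103],[0,0,-0.103],[0,0,0],[0,0,0],[0,0,0],[0,0,0]], "grip": [40,40,40,40,40,40,40,40,40,40]}}

```text
time_s: 30.22
tcp_pos: [0.4344, 0.0027, 0.1125]
ee_rot: [[0.579, -0.815, -0.004], [-0.815, -0.579, -0.002], [-0.001, 0.004, -1.0]]
wrist_force: [0.1, 0.5, 0.4]
gripper_width: 0.458
gripper_force: 0.0
```

Call:
{"op": "step_arm", "data": {"linear": [[0,0,0],[0,0,0],[0,0,0],[0,0,0],[0,0,-10],[0,0,-30],[0,0,-50],[0,0,-50],[0,0,-12],[0,0,0]], "delta_rot": [[0,0,0],[0,0,0],[0,0,0],[0,0,0],[0,0,0],[0,0,0],[0,0,0],[0,0,0],[0,0,0],[0,0,0]], "grip": [0,0,0,0,0,0,0,0,0,0]}}

```text
time_s: 31.48
tcp_pos: [0.4341, 0.0031, 0.2663]
ee_rot: [[0.579, -0.815, 0.0], [-0.815, -0.579, 0.001], [-0.001, -0.001, -1.0]]
wrist_force: [0.1, -0.3, -3.8]
gripper_width: 0.089
gripper_force: 30.0
```

```bash
python3 - <<'E'
from h import *
plan([.52,.0275,.267],-90,n=6)
E
```

```text
6 lin [[5, -14, 0], [4, -14, 0], [2, -15, 0], [0, -15, 0], [-1, -15, 0], [-3, -15, 0]] rot [[0, 0, 0.103], [0, 0, 0.103], [0, 0, 0.103], [0, 0, 0.103], [0, 0, 0.103], [0, 0, 0.103]] tilt [0.0007 0.0007]
```

Call:
{"op": "step_arm", "data": {"linear": [[5,-14,0],[4,-14,0],[2,-15,0],[0,-15,0],[-1,-15,0],[-3,-15,0],[0,0,0]], "delta_rot": [[0,0,0.103],[0,0,0.103],[0,0,0.103],[0,0,0.103],[0,0,0.103],[0,0,0.103],[0,0,0]], "grip": [0,0,0,0,0,0,0]}}

```text
time_s: 32.35
tcp_pos: [0.5205, 0.0278, 0.2633]
ee_rot: [[0.001, -1.0, -0.005], [-1.0, -0.001, -0.001], [0.001, 0.005, -1.0]]
wrist_force: [-0.4, 1.1, -2.8]
gripper_width: 0.089
gripper_force: 30.0
```

Call:
{"op": "step_arm", "data": {"linear": [[0,-35,0],[0,-35,0],[0,-26,0],[0,0,0],[0,0,12],[0,0,12],[0,0,8],[0,0,0]], "delta_rot": [[0,0,0],[0,0,0],[0,0,0],[0,0,0],[0,0,0],[0,0,0],[0,0,0],[0,0,0]], "grip": [0,0,0,0,0,0,0,0]}}

```text
time_s: 33.35
tcp_pos: [0.6162, 0.0277, 0.2333]
ee_rot: [[0.0, -1.0, -0.002], [-1.0, -0.0, -0.0], [0.0, 0.002, -1.0]]
wrist_force: [-0.4, -0.2, -1.9]
gripper_width: 0.091
gripper_force: 30.0
```

Call:
{"op": "step_arm", "data": {"linear": [[0,0,4],[0,0,4],[0,0,0]], "delta_rot": [[0,0,0],[0,0,0],[0,0,0]], "grip": [0,0,0]}}

```text
time_s: 33.72
tcp_pos: [0.6168, 0.0277, 0.2259]
ee_rot: [[-0.0, -1.0, -0.001], [-1.0, 0.0, -0.0], [0.0, 0.001, -1.0]]
wrist_force: [0.0, 0.4, -2.4]
gripper_width: 0.091
gripper_force: 30.0
```

Call:
{"op": "step_arm", "data": {"linear": [[0,0,2],[0,0,0]], "delta_rot": [[0,0,0],[0,0,0]], "grip": [0,0]}}

```text
time_s: 33.98
tcp_pos: [0.6172, 0.0278, 0.2243]
ee_rot: [[0.0, -1.0, 0.0], [-1.0, -0.0, 0.0], [-0.0, -0.0, -1.0]]
wrist_force: [0.0, 0.9, -2.7]
gripper_width: 0.093
gripper_force: 30.0
```

Call:
{"op": "step_arm", "data": {"linear": [[0,0,3],[0,0,2],[0,0,0]], "delta_rot": [[0,0,0],[0,0,0],[0,0,0]], "grip": [0,0,0]}}

```text
time_s: 34.35
tcp_pos: [0.6173, 0.0278, 0.2197]
ee_rot: [[0.0, -1.0, 0.001], [-1.0, -0.0, -0.0], [0.0, -0.001, -1.0]]
wrist_force: [-0.3, -0.5, 1.2]
gripper_width: 0.09
gripper_force: 30.0
```

Call:
{"op": "step_arm", "data": {"linear": [[0,0,1],[0,0,0]], "delta_rot": [[0,0,0],[0,0,0]], "grip": [0,0]}}

```text
time_s: 34.6
tcp_pos: [0.6173, 0.0278, 0.2186]
ee_rot: [[0.0, -1.0, 0.001], [-1.0, -0.0, 0.0], [-0.0, -0.001, -1.0]]
wrist_force: [-0.6, 0.6, 1.5]
gripper_width: 0.089
gripper_force: 30.0
```

Call:
{"op": "step_arm", "data": {"linear": [[0,0,0],[0,0,0],[0,0,0],[0,0,-10],[0,0,-30],[0,0,-50],[0,0,-25],[0,0,0]], "delta_rot": [[0,0,0],[0,0,0],[0,0,0],[0,0,0],[0,0,0],[0,0,0],[0,0,0],[0,0,0]], "grip": [28,28,28,28,28,28,28,28]}}

```text
time_s: 35.6
tcp_pos: [0.618, 0.0279, 0.3367]
ee_rot: [[0.0, -1.0, 0.006], [-1.0, -0.0, 0.001], [-0.001, -0.006, -1.0]]
wrist_force: [0.5, -0.2, -0.0]
gripper_width: 0.321
gripper_force: 0.0
```

Call:
{"op": "step_arm", "data": {"linear": [[46,37,-3],[46,37,-3],[46,37,-3],[46,37,-3],[44,37,-3],[0,0,0]], "delta_rot": [[0,0,0],[0,0,0],[0,0,0],[0,0,0],[0,0,0],[0,0,0]], "grip": [28,28,28,40,40,40]}}

```text
time_s: 36.35
tcp_pos: [0.4294, -0.2022, 0.3481]
ee_rot: [[-0.005, -1.0, -0.001], [-1.0, 0.005, 0.0], [-0.0, 0.001, -1.0]]
wrist_force: [-0.2, 1.1, 0.2]
gripper_width: 0.45
gripper_force: 0.0
```

```bash
python3 - <<'E'
from h import *
s=sense();print(s['tcp_pos'],s['wrist_force'])
c=cap('wrist');
for l,z in [('tub1',0),('tub1_bar',.115)]:
    for r in landmark_of('wrist',l)[:6]: print(l,round(r['score'],2),np.round(r['point'],1),atz(c,r['point'],z).round(4)[:2])
t=cap('top')
im=np.zeros((480,800,3),np.uint8);im[:480,:480]=cv2.resize(c['img'][0:240,150:390],(480,480))
im[:320,480:]=cv2.resize(t['img'][130:210,200:280],(320,320),interpolation=2);cv2.imwrite('pics/m10.png',im[:,:,::-1])
E
```

```text
[ 0.42936632 -0.20216563  0.34811565] [-0.19493493  1.13787777  0.17036888]
```

View pics/m10.png

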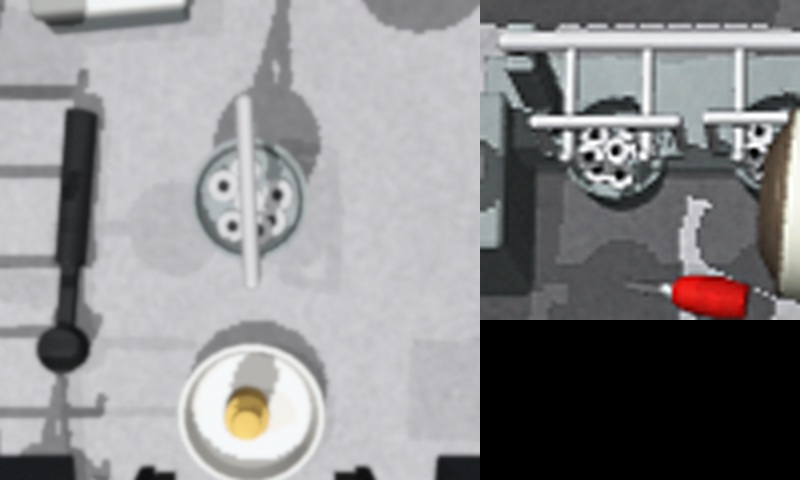

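```bash
python3 - <<'E'
from h import *
c=cap('wrist')
A=atz(c,(272,50),.115);B=atz(c,(276,141.5),.115);d=B-A;m=(A+B)/2;print(A,B,m,np.linalg.norm(d),np.degrees(np.arctan2(d[1],d[0])))
plan([m[0],m[1],.2],np.degrees(np.arctan2(-d[1],-d[0])),n=6)
E
```

```text
[ 0.43680681 -0.33414471  0.115     ] [ 0.43274915 -0.24252799  0.115     ] [ 0.43477798 -0.28833635  0.115     ] 0.09170652985051653 92.53594847522712
6 lin [[15, 0, 25], [15, 0, 25], [15, 0, 25], [15, 0, 25], [15, 0, 25], [15, 0, 25]] rot [[0, 0, -0.007], [0, 0, -0.007], [0, 0, -0.007], [0, 0, -0.007], [0, 0, -0.007], [0, 0, -0.007]] tilt [ 0.0004 -0.0012]
```

Call:
{"op": "step_arm", "data": {"linear": [[14,-1,25],[15,-1,25],[14,-1,25],[14,-1,25],[14,0,25],[14,0,25],[0,0,40],[0,0,30],[0,0,14],[0,0,0]], "delta_rot": [[0,0,-0.007],[0,0,-0.007],[0,0,-0.007],[0,0,-0.007],[0,0,-0.007],[0,0,-0.007],[0,0,0],[0,0,0],[0,0,0],[0,0,0]], "grip": [40,40,40,40,40,40,40,40,40,40]}}

```text
time_s: 37.85
tcp_pos: [0.4377, -0.2847, 0.1135]
ee_rot: [[0.043, -0.999, -0.002], [-0.999, -0.043, 0.0], [-0.0, 0.002, -1.0]]
wrist_force: [0.3, 0.6, 1.2]
gripper_width: 0.46
gripper_force: 0.0
```

Call:
{"op": "step_arm", "data": {"linear": [[0,0,0],[0,0,0],[0,0,0],[0,0,0],[0,0,-10],[0,0,-30],[0,0,-50],[0,0,-50],[0,0,-12],[0,0,0]], "delta_rot": [[0,0,0],[0,0,0],[0,0,0],[0,0,0],[0,0,0],[0,0,0],[0,0,0],[0,0,0],[0,0,0],[0,0,0]], "grip": [0,0,0,0,0,0,0,0,0,0]}}

```text
time_s: 39.1
tcp_pos: [0.4372, -0.2848, 0.2662]
ee_rot: [[0.042, -0.999, 0.001], [-0.999, -0.042, 0.001], [-0.001, -0.001, -1.0]]
wrist_force: [0.6, 0.3, -3.5]
gripper_width: 0.087
gripper_force: 29.9
```

```bash
python3 - <<'E'
from h import *
plan([.52,-.192,.267],-90,n=5)
E
```

```text
5 lin [[-18, -17, 0], [-18, -17, 0], [-18, -17, 0], [-18, -17, 0], [-18, -17, 0]] rot [[0, 0, 0.008], [0, 0, 0.008], [0, 0, 0.008], [0, 0, 0.008], [0, 0, 0.008]] tilt [0.0007 0.0006]
```

Call:
{"op": "step_arm", "data": {"linear": [[-19,-17,0],[-19,-17,0],[-19,-17,0],[-19,-17,0],[-18,-17,0],[0,-33,0],[0,-33,0],[0,-30,0],[0,0,0]], "delta_rot": [[0,0,0.008],[0,0,0.008],[0,0,0.008],[0,0,0.008],[0,0,0.008],[0,0,0],[0,0,0],[0,0,0],[0,0,0]], "grip": [0,0,0,0,0,0,0,0,0]}}

```text
time_s: 40.22
tcp_pos: [0.6166, -0.1882, 0.2616]
ee_rot: [[0.002, -1.0, -0.006], [-1.0, -0.002, 0.001], [-0.001, 0.006, -1.0]]
wrist_force: [-0.9, -0.1, -2.7]
gripper_width: 0.091
gripper_force: 29.9
```

```bash
python3 - <<'E'
from h import *
s=sense();print(s['tcp_pos'])
c=cap('wrist');save(c,'w11')
for z,y in [(.212,-.2175),(.212,-.2175)]: print(proj(c,[.60,y,z]))
E
```

```text
[ 0.61662189 -0.188223    0.26163708]
[305.11741982 185.32892463]
[305.11741982 185.32892463]
```

View pics/w11.png

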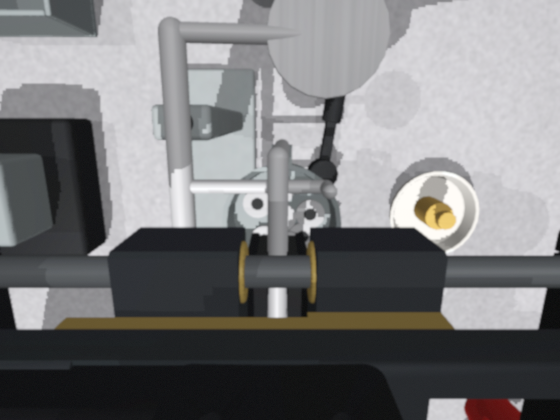

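Call:
{"op": "step_arm", "data": {"linear": [[1,0,12],[0,0,12],[0,0,10],[0,0,4],[0,0,0]], "delta_rot": [[0,0,0],[0,0,0],[0,0,0],[0,0,0],[0,0,0]], "grip": [0,0,0,0,0]}}

```text
time_s: 40.9
tcp_pos: [0.6159, -0.1898, 0.228]
ee_rot: [[0.002, -1.0, -0.0], [-1.0, -0.002, -0.0], [0.0, 0.0, -1.0]]
wrist_force: [0.2, 0.2, -1.8]
gripper_width: 0.089
gripper_force: 29.9
```

Call:
{"op": "step_arm", "data": {"linear": [[0,0,3],[0,0,2],[0,0,0]], "delta_rot": [[0,0,0],[0,0,0],[0,0,0]], "grip": [0,0,0]}}

```text
time_s: 41.28
tcp_pos: [0.616, -0.1898, 0.2232]
ee_rot: [[0.002, -1.0, -0.0], [-1.0, -0.002, 0.0], [-0.0, 0.0, -1.0]]
wrist_force: [0.3, -0.1, -2.6]
gripper_width: 0.086
gripper_force: 29.9
```

Call:
{"op": "step_arm", "data": {"linear": [[0,0,2],[0,0,1],[0,0,0]], "delta_rot": [[0,0,0],[0,0,0],[0,0,0]], "grip": [0,0,0]}}

```text
time_s: 41.65
tcp_pos: [0.616, -0.1898, 0.2202]
ee_rot: [[0.002, -1.0, -0.0], [-1.0, -0.002, -0.0], [0.0, 0.0, -1.0]]
wrist_force: [-0.2, -0.4, -2.9]
gripper_width: 0.091
gripper_force: 29.9
```

Call:
{"op": "step_arm", "data": {"linear": [[0,0,2],[0,0,2],[0,0,0]], "delta_rot": [[0,0,0],[0,0,0],[0,0,0]], "grip": [0,0,0]}}

```text
time_s: 42.02
tcp_pos: [0.6162, -0.1899, 0.2166]
ee_rot: [[0.002, -1.0, 0.001], [-1.0, -0.002, -0.0], [0.0, -0.001, -1.0]]
wrist_force: [0.0, -0.1, 0.3]
gripper_width: 0.09
gripper_force: 30.0
```

Call:
{"op": "step_arm", "data": {"linear": [[0,0,2],[0,0,0]], "delta_rot": [[0,0,0],[0,0,0]], "grip": [0,0]}}

```text
time_s: 42.28
tcp_pos: [0.6162, -0.1899, 0.2146]
ee_rot: [[0.002, -1.0, 0.001], [-1.0, -0.002, -0.0], [0.0, -0.001, -1.0]]
wrist_force: [-0.4, -0.2, 0.9]
gripper_width: 0.087
gripper_force: 30.0
```

Loaded. Release, rise and retreat for a final look.

Call:
{"op": "step_arm", "data": {"linear": [[0,0,0],[0,0,0],[0,0,0],[0,0,-10],[0,0,-30],[0,0,-50],[0,0,-50],[0,0,-30]], "delta_rot": [[0,0,0],[0,0,0],[0,0,0],[0,0,0],[0,0,0],[0,0,0],[0,0,0],[0,0,0]], "grip": [28,28,28,28,28,28,28,28]}}

```text
time_s: 43.28
tcp_pos: [0.6163, -0.1901, 0.3887]
ee_rot: [[0.002, -1.0, 0.006], [-1.0, -0.002, -0.001], [0.001, -0.006, -1.0]]
wrist_force: [0.3, -0.2, -0.9]
gripper_width: 0.323
gripper_force: 0.0
```

Call:
{"op": "step_arm", "data": {"linear": [[35,35,0],[35,35,0],[35,35,0],[35,35,0],[35,35,0],[0,0,0]], "delta_rot": [[0,0,0],[0,0,0],[0,0,0],[0,0,0],[0,0,0],[0,0,0]], "grip": [28,28,28,28,28,28]}}

```text
time_s: 44.02
tcp_pos: [0.4391, -0.3671, 0.3857]
ee_rot: [[-0.002, -1.0, 0.001], [-1.0, 0.002, -0.001], [0.001, -0.001, -1.0]]
wrist_force: [0.2, -0.1, -1.0]
gripper_width: 0.321
gripper_force: 0.0
```

```bash
python3 - <<'E'
from h import *
print(sense()['time_s'],sense()['wrist_force'],sense()['tcp_pos'])
t=cap('top');
im=np.zeros((590,800,3),np.uint8);im[:400]=cv2.resize(t['img'][130:270,160:440],(800,400),interpolation=2)
s=cap('side');im[400:]=cv2.resize(s['img'][110:300,200:440],(800,633))[150:340]
cv2.imwrite('pics/m12.png',im[:,:,::-1])
E
```

```text
44.025 [ 0.17849659 -0.06921396 -1.03113471] [ 0.43909513 -0.36709894  0.38570577]
```

View pics/m12.png

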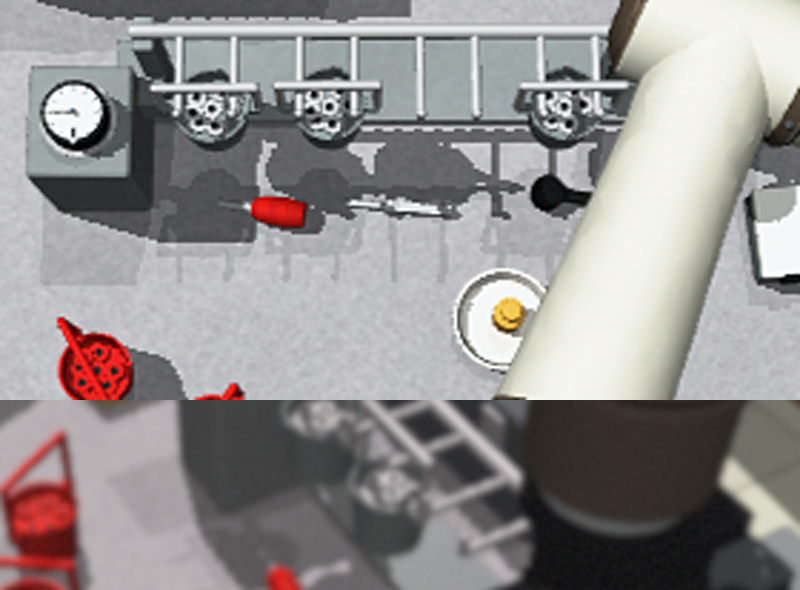

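```bash
python3 -c "
from station import finish_job
print(finish_job())"
```

```text
the job is handed in; nothing more can be done
None
```

The job is handed in: the check weight stands upright in the dish, the bezel was zeroed at the needle with the balance empty, and the three grey tubs present hang behind the tips on hooks 1, 3 and 4. The red look-alikes and the other tools were not touched.

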